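# Hold the reference filter in the photometer's slot

### The job

Open the shutter of the white photometer by pulling its sprung lever all the way towards the front, then ease the lever slowly back to rest without letting it snap. Then take the reference filter with the rectangular handle block out of the rack, pass its blade down through the uncovered slot and stop when the line around the blade is flush with the photometer's top. Finish while still holding it there upright, hanging from the gripper and not jammed against the slot, and leave everything else on the bench alone.

Things in the scene. Friction and masses are not known exactly. Their poses are not given: they have to be found in the camera images.
- slot (a point): Centre of the photometer's slot mouth, level with the box's top; axes as reader. Slot 10 mm along x by 42 mm along y (2 mm more than the blade each way), throat 15 mm deep, its top 5 mm bevelled at 45 degrees, so the mouth is 20 by 52 mm; empty space below, down to 5 mm above the bench. At the start the shutter covers it.
- lever_pivot (a point): Point on the lever's pivot axis (along y of the photometer), fixed in the box with the box's axes: 110 mm along +y from the slot centre and 30 mm below the box's top. The lever's rod (10 mm thick) rises from here, in the x-z plane.
- lever_bar (a point): Where to take the lever's black grip bar: bar 20 mm in diameter, along y, 64 mm long, reaching left (+y) of the rod. This point moves with the lever: 115 mm from the pivot axis, 34 mm left of the rod's plane; the bar reaches 22 mm beyond it. At rest it is 76 mm above the box's top.
- lever (a joint): Lever angle: 0 = rest, leaning 0.4 rad to the back (+x); 0.8 rad = end stop, leaning 0.4 rad to the front (-x). A spring returns it: the pull at the bar grows from about 2.5 N to 8 N. Fully pulled means over 0.7 rad. Let go, it snaps back at several rad/s; ease it back well under 2 rad/s.
- shutter (a joint): Steel shutter on the photometer's top, in m: 0 = slot covered, grows towards the front (-x), stop at 0.032; clear of the slot from 0.022. 24 mm wide, its top 6 mm above the box. The lever's rod pushes its upright tab (top 24 mm above the box) to about 0.030; it stays there by friction (2 N) when the lever returns.
- filter: Reference filter: upright aluminium blade 8 mm (x) by 40 mm (y) by 78 mm high with a round glass window; above it a black rectangular handle block 16 mm (x) by 40 mm (y), 78 to 112 mm above the origin. Origin: centre of the blade's lower end, z up. 70 to 140 g. It stands in one of the two rack slots, lower end 10 mm above the bench.
- filter_line (a point): Centre of the filter at the black line around its blade, 50 mm above the blade's lower end; axes as filter.
- blank: The other blade in the rack, not wanted: same blade but with a round black knob (26 mm diameter, 34 mm high) as handle. Origin at the centre of its lower end.
- rack: White block fixed on the bench, 130 mm (x) by 70 mm (y) by 45 mm high, origin at the centre of its underside. Two slots 11 by 43 mm at 35 mm either side of the centre along x, 35 mm deep.
- beaker: Empty glass beaker, 70 mm across, 95 mm high; origin at the centre of its underside. Bystander.
- tube_block: Loose green tube block 90 by 140 by 30 mm high; origin at the centre of its underside. Bystander.
- tip_box: Loose white box of pipette tips, 85 by 120 by 66 mm high; origin at the centre of its underside. Bystander.
- reader: Photometer: white and grey box fixed on the bench, 180 mm (x) by 240 mm (y) by 110 mm high. Origin at the centre of its underside; x towards its back, y to its left, z up; display and buttons on its front (-x). The slot's centre lies at y = -50 mm, the lever's rod at y = +60 mm, both at x = 0 of the box.
Mind the look-alikes: they are no part of the job. What is shaped like the filter but red or yellow is not meant.

How it is judged (in metres and radians):
On the way, in this order (a step that is already met when the one before it is completed fails the run):
1. the lever is pulled fully and has opened the shutter (value of joint lever above 0.7 rad and value of joint shutter above 0.022 m), for 0.1 s.
2. the lever is back at rest, the shutter still open (value of joint lever below 0.1 rad and value of joint shutter above 0.022 m), for 0.2 s.
At the end, for the whole second after the job is handed in: The filter is held by the fingers (over 3 N) and still, its line within 5 mm of the photometer's top level and 4 mm of the slot's centre, upright and in line with the slot within 0.09 rad, pressing on the photometer with less than 10 N; shutter open over 22 mm, lever at rest (under 0.1 rad) (all of step 2 and z of filter_line in the frame of slot between -0.005 and 0.005 m and horizontal distance between filter_line and slot below 0.004 m and angle between the x axis of filter and the x axis of slot, either way round below 0.09 rad and angle between filter's own z axis and vertical below 0.09 rad and contact force between the fingers and filter above 3 N and contact force between filter and reader below 10 N and linear speed of filter below 0.02 m/s); the arm keeps its last pose, push and grip.
It fails at once if the lever snaps back (over 2 rad/s before the last 0.15 rad) (value of joint lever above 0.15 rad and velocity of joint lever below -2 rad/s).
It fails at once if the other blade is moved by more than 15 mm (distance of blank from where it was at the start of the episode above 0.015 m).
It fails at once if the beaker is moved by more than 30 mm (distance of beaker from where it was at the start of the episode above 0.03 m).
It fails at once if the tube block is moved by more than 30 mm (distance of tube_block from where it was at the start of the episode above 0.03 m).
It fails at once if the tip box is moved by more than 30 mm (distance of tip_box from where it was at the start of the episode above 0.03 m).
It also fails if it takes over 69 s, if anything falls off the work surface, if the arm or the gripper's body presses on something with over 40 N, if the wrist force passes 120 N, or if a joint passes its speed limit or range.

### The arm

A 6-joint arm with a two-finger parallel gripper is mounted at the origin on the work surface. World frame = base frame: x ahead of the robot, y to its left, z up, the work surface at z = 0. Lengths are in mm, angles in rad, forces in N, time in s.
With the tool pointing down it reaches from about 325 to 1000 mm from the base axis. Payload 5.1 kg.
Tool frame: the origin (TCP) lies midway between the tips of the shut fingers; the grasp point (between the pads) lies 19 mm behind it; z points along the fingers, y is the line along which they close (so a half turn about z gives the same grasp; the last joint's range is limited). The gripper opens to 85 mm and grips with 20 to 120 N. Pads are 22 mm wide; open, the fingers measure 114 mm over their backs; the gripper's body (76 mm by 85 mm) begins 54 mm behind the grasp point. The pads swing forward as they close: fully open they stand 13 mm farther back than shut.
Start: joints at [1.073, 0.124, 1.65, -0, 1.367, -0.083], TCP at [261.973, 594.857, 231.322] pointing down, gripper open.
Joint ranges: [-2.61, 2.61], [-1.02, 2.33], [0.03, 2.71], [-1.35, 4.49], [0.32, 2.68], [-2.91, 2.91]. Speed limits (rad/s): [2.57, 2.57, 3.14, 3.14, 3.14, 3.14].

### API

Orientations are given as a rotation vector (axis times angle).
In Python, from cell import env, capture gives the robot as it stands. The module is installed in compiled form; this text tells all that it offers.
- The arm moves only by the tool jog_arm, never from a script. Its arguments are lists of equal length, an entry for each row: "slide": the shift along the world's x, y, z in m, a list of three; "roll": the turn about the world's z in degrees; "fingers": the finger opening in m, from 0 to 0.0854. A call has 1 to 10 rows; each row shifts and turns the commanded pose from where the row before left it; what a row does not reach is not made up. A row lasts 1/8 s, in which the tool goes at most 62.5 mm and 10.7 degrees, less where a joint would pass 70% of its speed; a pose out of reach is approached as far as the arm can. A call with a gripper value outside its range is refused whole. The fingers move at their own pace and stop on an object; "force" is the grip in N (left out, the last holds). Time passes only in rows, so rows that do not move let the fingers close. It gives the time, the measured TCP pose, the force, the opening and the grip force at its end, in the units of the state.
- env.sense(): the state, without advancing time (a new reading comes with each control period).
- capture(name): name is "scene" or "top" or "wrist"; returns a dict with "image" (400x640x3 uint8, red, green, blue), "z_map" (400x640 float32, mm along the optical axis (not along the pixel's ray), 0 where there is no reading), "mtx" (3x3 intrinsics, pixels), "T" (4x4, takes a point from camera to world coordinates). Camera axes: x right, y down, z forward; pixel columns grow to the right and rows downward; lengths in mm; the calibration is good to about 2 mm. The wrist camera is an equidistant fisheye: a pixel r from the principal point sees the ray r / f radians off the axis. A picture is of the moment at which its call begins.
- env.job_done(): hands the job in; it is judged then, once.
The state is a dict: "t": time; "qpos": joint angles; "qd": joint speeds; "tau": joint torques, N m; "ee_pos": TCP position; "tcp_rot": TCP orientation; "wrist_force": force on the tool from outside, world axes, zero at the start; "wrist_torque": the same for the moment, N m; "width": finger opening in mm; "finger_force": force on a finger pad.
Only numpy, scipy, OpenCV 4.12 (cv2) and the standard library are available. Lean on these libraries where they do the work, as an engineer would, in place of code of your own. Each camera call takes 0.05 s, during which the arm holds its last target. There are 200 camera calls.

## Working session

There is one attempt and no reset: what is moved stays moved. The work goes in short steps, Python scripts to look and compute and a tool call to move; the robot and the scene stay as the last step left them, time stands still between calls to the robot, and variables do not carry over. Pictures are saved under pics/ and viewed, at most 10 in all, crops included, and the job is handed in when it is done.

Besides the shell and the picture viewer there is one more tool, called by a JSON object that holds its "api" and its "payload", one argument or row to a line. jog_arm: Moves the arm, as the interface text tells. Its arguments: {"type":"object","properties":{"slide":{"type":"array"},"roll":{"type":"array"},"fingers":{"type":"array"},"force":{"type":"number"}},"required":["slide","roll","fingers"]}

```bash
mkdir -p pics; cat > h.py <<'E'
import numpy as np, cv2
from cell import env, capture
def snap(n,f):
    c=capture(n); np.savez('pics/'+f+'.npz',**c); cv2.imwrite('pics/'+f+'.png',c['image'][:,:,::-1]); return c
def load(f): return np.load('pics/'+f+'.npz')
def P(c,u,v,z=None):
    K=c['mtx']; d=c['z_map'][int(v),int(u)] if z is None else z
    return (c['T']@np.array([(u-K[0,2])/K[0,0]*d,(v-K[1,2])/K[1,1]*d,d,1]))[:3]
def plane(c,u,v,h):
    K=c['mtx']; r=c['T'][:3,:3]@np.array([(u-K[0,2])/K[0,0],(v-K[1,2])/K[1,1],1]); o=c['T'][:3,3]
    return o+r*(h-o[2])/r[2]
E
python3 - <<'E'
from h import *
snap('scene','s0');snap('top','t0')
s=env.sense();print(s['t'],s['ee_pos'],s['tcp_rot'])
E
```

```text
0.1 [261.70220528 594.36542699 230.1788476 ] [-6.46795861e-01 -3.07368413e+00  2.87254258e-03]
```

View pics/s0.png

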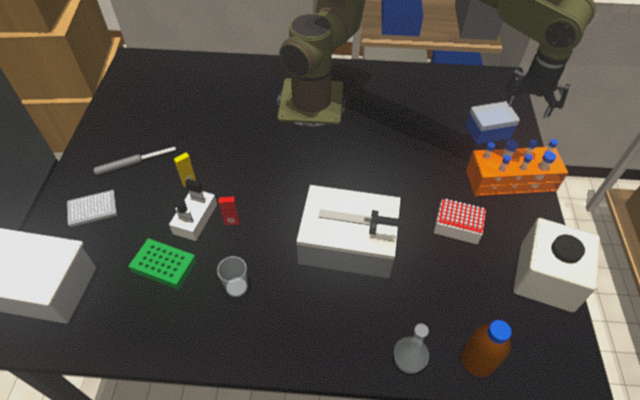

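View pics/t0.png

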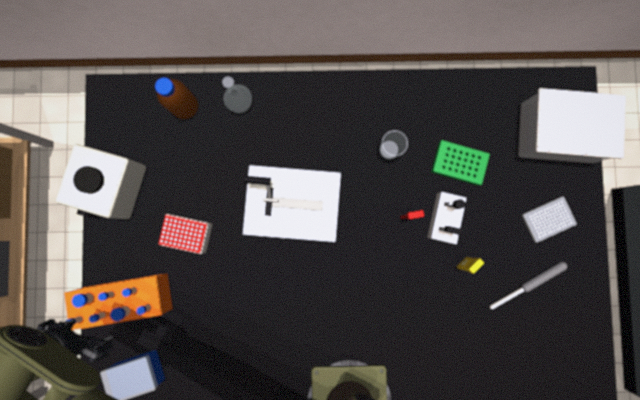

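```bash
python3 - <<'E'
from h import *
c=load('t0');im=c['image'][:,:,::-1]
a=cv2.resize(im[155:250,235:350],None,fx=5,fy=5,interpolation=cv2.INTER_CUBIC)
b=cv2.resize(im[180:280,395:490],None,fx=5,fy=5,interpolation=cv2.INTER_CUBIC)[:475]
o=cv2.imread('pics/s0.png')[150:250,160:250]
cv2.imwrite('pics/a.png',a);cv2.imwrite('pics/b.png',np.hstack([b[:, :475],cv2.resize(o,(320,356),interpolation=2).copy() if 0 else cv2.copyMakeBorder(cv2.resize(o,(325,361),interpolation=cv2.INTER_CUBIC),0,114,0,0,0)]))
print(c['mtx'],c['T'].round(3))
for n,u,v in [('beaker',395,145),('green',461,162),('bar',258,182),('rod',268,200),('box1',250,230),('box2',330,175),('knobA',458,205),('knobB',452,231),('rack',437,230)]: print(n,P(c,u,v).round(1))
# box top corners
m=(c['image'].min(2)>200).astype(np.uint8);m[:, :235]=0;m[:,350:]=0;m[:150]=0;m[250:]=0
q=cv2.minAreaRect(cv2.findNonZero(m));print(q)
for p in cv2.boxPoints(q): print(p,plane(c,*p,110).round(1))
E
```

```text
[[439.23668755   0.         319.13975395]
 [  0.         439.23668755 200.07823376]
 [  0.           0.           1.        ]] [[-1.900000e-02 -9.970000e-01  7.000000e-02  4.789220e+02]
 [-1.000000e+00  1.800000e-02 -8.000000e-03  8.403200e+01]
 [ 7.000000e-03 -7.000000e-02 -9.980000e-01  1.255365e+03]
 [ 0.000000e+00  0.000000e+00  0.000000e+00  1.000000e+00]]
beaker [ 7.225e+02 -1.484e+02  5.000e-01]
green [ 665.  -327.8   29.9]
bar [599.8 222.9 195.5]
rod [560.1 205.9 134.2]
box1 [484.5 256.4 107.6]
box2 [624.5  45.2 110.5]
knobA [ 538.9 -284.7  120.8]
knobB [ 472.  -266.1  121.8]
rack [ 475.1 -248.5   45.3]
((291.5690002441406, 203.34426879882812), (91.8309097290039, 68.40694427490234), 4.610649108886719)
[243.0527  233.74619] [475.2 274.2 110. ]
[248.55154 165.56061] [653.4 258.5 110. ]
[340.0853  172.94235] [629.6  18.6 110. ]
[334.58646 241.12793] [451.5  36.8 110. ]
```

View pics/a.png

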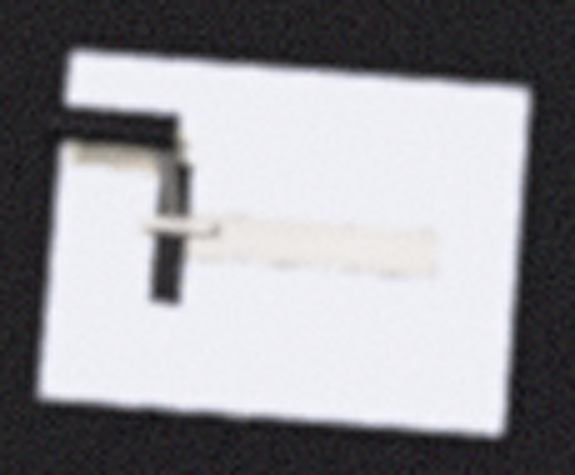

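View pics/b.png

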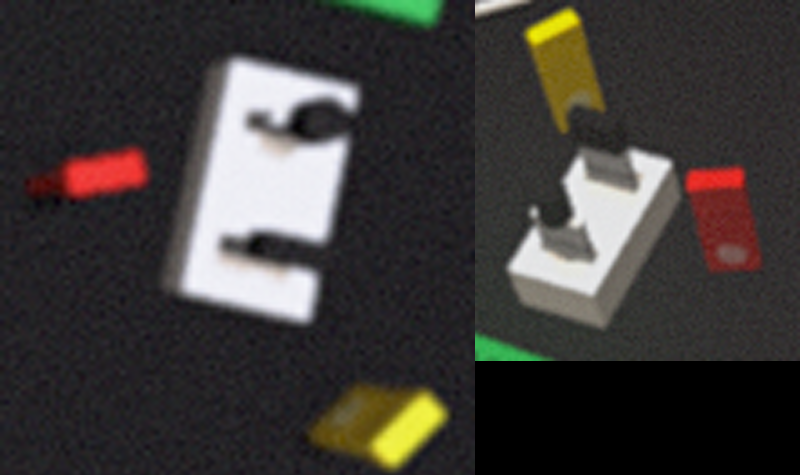

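The block handle is at (453,230) in the top view, in the near rack slot, so that is the filter. The round knob at (458,205) is the blank, and the red (416,214) and yellow (471,265) look-alikes are ruled out by colour. The photometer is centred near (552,147) with yaw of about −0.1 rad. The bar is at about (606,236,186), which matches the measured bar top of 195.

{"api": "jog_arm", "payload": {
  "slide": [
    [0.034, -0.036, 0.007],
    [0.034, -0.036, 0.007],
    [0.034, -0.036, 0.007],
    [0.034, -0.036, 0.007],
    [0.034, -0.036, 0.007],
    [0.034, -0.036, 0.007],
    [0.034, -0.036, 0.007],
    [0.034, -0.036, 0.007],
    [0.034, -0.036, 0.007],
    [0.034, -0.036, 0.007]
  ],
  "roll": [-7.2, -7.2, -7.2, -7.2, -7.2, -7.2, -7.2, -7.2, -7.2, -7.2],
  "fingers": [0.05, 0.05, 0.05, 0.05, 0.05, 0.05, 0.05, 0.05, 0.05, 0.05]
}}

```text
t: 1.35
ee_pos: [602.7, 233.5, 300.9]
tcp_rot: [-2.334, -2.102, 0.001]
wrist_force: [-0.1, -0.2, -0.5]
width: 50.2
finger_force: 0.0
```

```bash
cat >> h.py <<'E'
def st():
    s=env.sense(); from scipy.spatial.transform import Rotation as R
    y=R.from_rotvec(s['tcp_rot']).as_matrix()
    print('t',s['t'],'tcp',s['ee_pos'].round(1) if hasattr(s['ee_pos'],'round') else s['ee_pos'],'yang',round(float(np.degrees(np.arctan2(y[1,1],y[0,1]))),2),'zax',y[:,2].round(3),'F',np.round(s['wrist_force'],1),'w',s['width'],'ff',s['finger_force'],'q',np.round(s['qpos'],2))
def Pf(c,u,v,h):  # fisheye ray to plane z=h
    K=c['mtx'];a=np.array([(u-K[0,2])/K[0,0],(v-K[1,2])/K[1,1]]);t=np.linalg.norm(a)
    r=c['T'][:3,:3]@np.r_[a/t*np.sin(t),np.cos(t)];o=c['T'][:3,3];return o+r*(h-o[2])/r[2]
E
python3 - <<'E'
from h import *
c=snap('wrist','w1');st();print(c['mtx'],c['T'].round(3))
E
```

```text
t 1.4 tcp [606.4 229.  301.7] yang -6.43 zax [ 0.003 -0.003 -1.   ] F [ 1.6 -2.8 -0.6] w 49.96450899266362 ff 0.0 q [ 0.28  0.09  1.57 -0.    1.48  0.39]
[[309.70691629   0.         314.87154307]
 [  0.         309.70691629 192.1393187 ]
 [  0.           0.           1.        ]] [[ 9.95000e-01 -9.90000e-02 -3.30000e-02  6.11489e+02]
 [-1.04000e-01 -9.48000e-01 -3.02000e-01  3.11307e+02]
 [-2.00000e-03  3.03000e-01 -9.53000e-01  4.44512e+02]
 [ 0.00000e+00  0.00000e+00  0.00000e+00  1.00000e+00]]
```

View pics/w1.png

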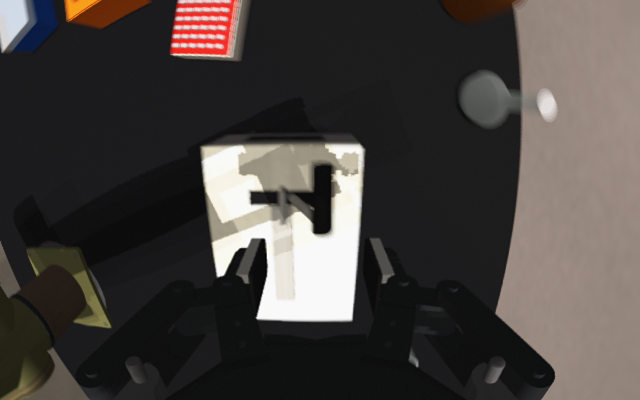

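Wrist view: the photometer top spans (202,147), (363,147), (353,321) and (257,319). The bar runs from (323,165) to (321,233), and the shutter strip lies around (285,260).

```bash
python3 - <<'E'
from h import *
c=load('w1')
for u,v,h in [(202,147,110),(363,147,110),(353,321,110),(257,319,110),(323,166,186),(321,233,186),(276,299,116),(294,299,116),(288,193,110)]: print(u,v,Pf(c,u,v,h).round(1))
c=snap('wrist','w1b');st()
E
```

```text
202 147 [477.4 272.5 110. ]
363 147 [657.9 251.7 110. ]
353 321 [633.5  10.2 110. ]
257 319 [498.8  26.4 110. ]
323 166 [611.9 252.1 186. ]
321 233 [604.  189.6 186. ]
276 299 [533.7  65.6 116. ]
294 299 [557.5  63.8 116. ]
288 193 [569.4 207.5 110. ]
t 1.45 tcp [604.6 231.4 301.3] yang -6.12 zax [ 0.001 -0.001 -1.   ] F [0.6 0.1 0. ] w 49.93114734789851 ff 0.0 q [ 0.28  0.08  1.58 -0.    1.48  0.39]
```

{"api": "jog_arm", "payload": {
  "slide": [
    [0.001, 0.001, -0.025],
    [0.001, 0, -0.025],
    [0, 0, -0.025],
    [0, 0, -0.025],
    [0, 0, -0.025],
    [0, 0, -0.011],
    [0, 0, 0],
    [0, 0, 0],
    [0, 0, 0],
    [0, 0, 0]
  ],
  "roll": [0, 0, 0, 0, 0, 0, 0, 0, 0, 0],
  "fingers": [0.05, 0.05, 0.05, 0.05, 0.05, 0.05, 0.024, 0.024, 0.024, 0.024],
  "force": 20
}}

```text
t: 2.7
ee_pos: [604.7, 236.0, 166.7]
tcp_rot: [2.33, 2.106, 0.003]
wrist_force: [0.3, 0.5, 0.5]
width: 23.9
finger_force: 0.6
```

```bash
python3 - <<'E'
from h import *
c=snap('wrist','w2');st()
E
```

```text
t 2.75 tcp [604.7 236.  166.5] yang -5.77 zax [ 0.002  0.001 -1.   ] F [1.  0.9 0.3] w 24.027682950071426 ff 0.7691780850291252 q [ 0.29  0.17  1.71 -0.    1.26  0.39]
```

View pics/w2.png

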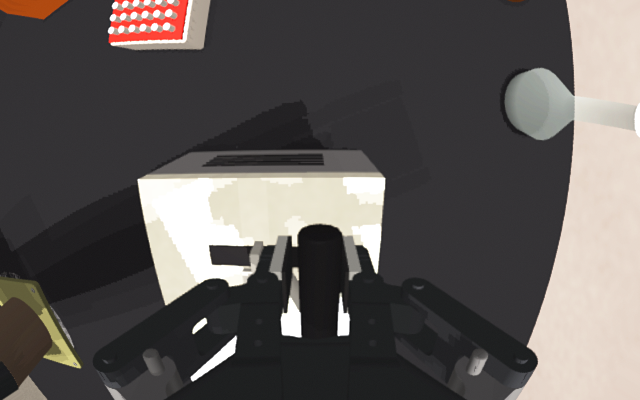

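The black bar sits between the fingers at about (320,280). Now I'll pull it along its arc.

{"api": "jog_arm", "payload": {
  "slide": [
    [-0.0088, 0.0009, 0.003],
    [-0.0088, 0.0009, 0.0025],
    [-0.0088, 0.0009, 0.002],
    [-0.0088, 0.0009, 0.001],
    [-0.0088, 0.0009, 0.0005],
    [-0.0088, 0.0009, -0.0005],
    [-0.0088, 0.0009, -0.001],
    [-0.0088, 0.0009, -0.0015],
    [-0.0088, 0.0009, -0.0025],
    [-0.0088, 0.0009, -0.003]
  ],
  "roll": [0, 0, 0, 0, 0, 0, 0, 0, 0, 0],
  "fingers": [0.024, 0.024, 0.024, 0.024, 0.024, 0.024, 0.024, 0.024, 0.024, 0.024]
}}

```text
t: 4.0
ee_pos: [519.6, 245.2, 169.8]
tcp_rot: [2.326, 2.102, 0.015]
wrist_force: [7.6, -1.6, 5.6]
width: 24.0
finger_force: 4.0
```

{"api": "jog_arm", "payload": {
  "slide": [
    [-0.001, 0, 0],
    [0, 0, 0],
    [0, 0, 0]
  ],
  "roll": [0, 0, 0],
  "fingers": [0.024, 0.024, 0.024]
}}

```text
t: 4.38
ee_pos: [518.1, 245.3, 169.1]
tcp_rot: [2.327, 2.104, 0.013]
wrist_force: [6.6, -0.4, 4.2]
width: 23.8
finger_force: 3.4
```

```bash
python3 - <<'E'
from h import *
c=snap('scene','s3');snap('top','t3');st()
a=cv2.resize(cv2.imread('pics/s3.png')[160:280,280:420],None,fx=4,fy=4,interpolation=2);cv2.imwrite('pics/s3c.png',a)
E
```

```text
t 4.475 tcp [518.2 245.3 169.1] yang -5.77 zax [ 0.009  0.002 -1.   ] F [6.7 0.1 4.6] w 23.922711766522085 ff 3.350134938955307 q [ 0.35 -0.    1.89 -0.    1.25  0.45]
```

View pics/s3c.png

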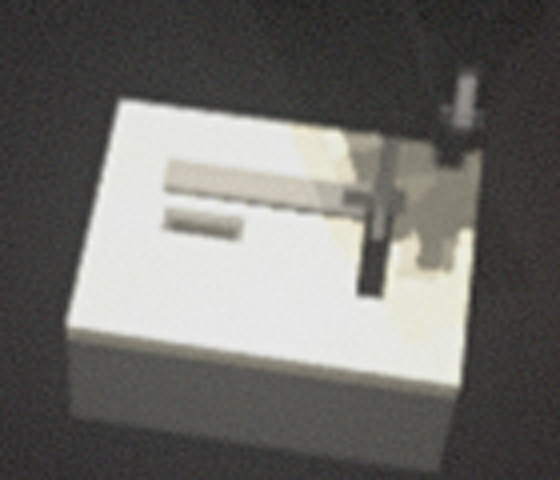

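The slot is uncovered, at crop (203,225). I'll pull a few mm further to make sure the lever is on its end stop.

{"api": "jog_arm", "payload": {
  "slide": [
    [-0.003, 0, -0.001],
    [-0.001, 0, 0],
    [0, 0, 0]
  ],
  "roll": [0, 0, 0],
  "fingers": [0.024, 0.024, 0.024]
}}

```text
t: 4.85
ee_pos: [516.0, 245.5, 168.5]
tcp_rot: [2.325, 2.102, 0.02]
wrist_force: [14.3, 0.7, 1.9]
width: 23.9
finger_force: 6.5
```

Force doubled over that last bit of travel, so the lever is on the end stop. Easing it back now.

{"api": "jog_arm", "payload": {
  "slide": [
    [0.005, -0.0005, 0.0015],
    [0.005, -0.0005, 0.0015],
    [0.005, -0.0005, 0.0015],
    [0.005, -0.0005, 0.001],
    [0.005, -0.0005, 0.001],
    [0.005, -0.0005, 0.0005],
    [0.005, -0.0005, 0.0005],
    [0.005, -0.0005, 0],
    [0.005, -0.0005, 0]
  ],
  "roll": [0, 0, 0, 0, 0, 0, 0, 0, 0],
  "fingers": [0.024, 0.024, 0.024, 0.024, 0.024, 0.024, 0.024, 0.024, 0.024]
}}

```text
t: 5.98
ee_pos: [557.6, 241.2, 173.8]
tcp_rot: [2.329, 2.106, 0.008]
wrist_force: [5.4, 3.4, -0.0]
width: 24.1
finger_force: 2.3
```

{"api": "jog_arm", "payload": {
  "slide": [
    [0.005, -0.0005, 0],
    [0.005, -0.0005, 0],
    [0.005, -0.0005, -0.0005],
    [0.005, -0.0005, -0.0005],
    [0.005, -0.0005, -0.001],
    [0.005, -0.0005, -0.001],
    [0.005, -0.0005, -0.0015],
    [0.005, -0.0005, -0.0015],
    [0.005, -0.0005, -0.0015],
    [0, 0, 0]
  ],
  "roll": [0, 0, 0, 0, 0, 0, 0, 0, 0, 0],
  "fingers": [0.024, 0.024, 0.024, 0.024, 0.024, 0.024, 0.024, 0.024, 0.024, 0.024]
}}

```text
t: 7.22
ee_pos: [601.1, 235.5, 164.4]
tcp_rot: [2.331, 2.107, -0.001]
wrist_force: [2.0, -0.6, -1.5]
width: 23.7
finger_force: 1.2
```

{"api": "jog_arm", "payload": {
  "slide": [
    [0.002, 0, 0],
    [0.002, 0, 0],
    [0.001, 0, 0],
    [0, 0, 0]
  ],
  "roll": [0, 0, 0, 0],
  "fingers": [0.024, 0.024, 0.024, 0.024]
}}

```text
t: 7.72
ee_pos: [605.8, 236.1, 165.0]
tcp_rot: [-2.33, -2.107, 0.0]
wrist_force: [0.2, 0.9, 0.4]
width: 23.9
finger_force: 0.0
```

Lever is at rest with no force on the fingers. Open, rise and head to the rack.

{"api": "jog_arm", "payload": {
  "slide": [
    [0, 0, 0],
    [0, 0, 0],
    [0, 0, 0.03],
    [0, 0, 0.045],
    [0, 0, 0.045],
    [-0.005, -0.02, 0.01],
    [-0.01, -0.04, 0],
    [-0.01, -0.045, 0],
    [-0.01, -0.045, 0],
    [-0.01, -0.045, 0]
  ],
  "roll": [0, 0, 0, 0, 0, 0, 0, 0, 0, 0],
  "fingers": [0.05, 0.05, 0.05, 0.05, 0.05, 0.05, 0.05, 0.05, 0.05, 0.05]
}}

```text
t: 8.98
ee_pos: [559.6, 39.0, 293.4]
tcp_rot: [-2.33, -2.106, 0.002]
wrist_force: [0.4, -0.0, -0.4]
width: 49.8
finger_force: 0.0
```

{"api": "jog_arm", "payload": {
  "slide": [
    [-0.015, -0.045, 0],
    [-0.015, -0.045, 0],
    [-0.015, -0.045, 0],
    [-0.015, -0.045, 0],
    [-0.015, -0.045, 0],
    [-0.01, -0.04, 0],
    [-0.006, -0.022, -0.02],
    [0, 0, -0.03],
    [0, 0, 0],
    [0, 0, 0]
  ],
  "roll": [-2, -2, -2, -2, -1.7, 0, 0, 0, 0, 0],
  "fingers": [0.05, 0.05, 0.05, 0.05, 0.05, 0.05, 0.05, 0.05, 0.05, 0.05]
}}

```text
t: 10.22
ee_pos: [469.8, -246.1, 245.2]
tcp_rot: [2.5, 1.902, 0.0]
wrist_force: [-0.8, -0.4, 0.2]
width: 49.9
finger_force: 0.0
```

```bash
python3 - <<'E'
from h import *
c=snap('wrist','w4');t=snap('top','t4');st()
a=cv2.resize(cv2.imread('pics/w4.png')[120:360,160:480],None,fx=2.5,fy=2.5,interpolation=2);cv2.imwrite('pics/w4c.png',a)
E
```

```text
t 10.325 tcp [ 470.5 -246.3  246.3] yang -15.44 zax [ 0.002 -0.001 -1.   ] F [0.2 0.8 1.2] w 49.63093564799277 ff 0.0 q [-0.58 -0.15  1.9  -0.    1.39 -0.31]
```

View pics/w4c.png

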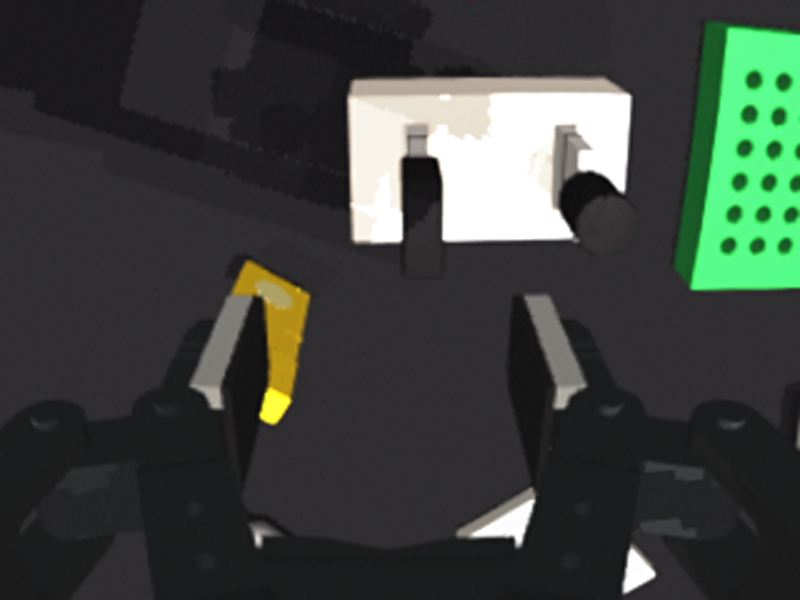

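The block-handled filter is the left one, with its top face at crop (402–443, 200–278). The round-knob blank is on the right at (600,210).

```bash
python3 - <<'E'
from h import *
c=load('w4')
f=lambda u,v,h: Pf(c,160+(u+.5)/2.5-.5,120+(v+.5)/2.5-.5,h).round(1)
for n,u,v,h in [('tl',404,200,122),('tr',441,198,122),('br',443,278,122),('bl',402,278,122),('RTL',349,95,45),('RTR',630,95,45),('RBL',352,243,45),('blade',418,125,45)]: print(n,f(u,v,h))
t=load('t4')
E
```

```text
tl [ 472.  -261.1  122. ]
tr [ 485.3 -264.   122. ]
br [ 478.2 -295.3  122. ]
bl [ 463.2 -291.1  122. ]
RTL [ 455.6 -232.1   45. ]
RTR [ 581.9 -265.6   45. ]
RBL [ 436.9 -301.7   45. ]
blade [ 482.1 -253.9   45. ]
```

{"api": "jog_arm", "payload": {
  "slide": [
    [0.005, -0.028, -0.02],
    [0, 0, -0.03],
    [0, 0, -0.03],
    [0, 0, -0.03],
    [0, 0, -0.03],
    [0, 0, -0.02],
    [0, 0, 0],
    [0, 0, 0]
  ],
  "roll": [0.4, 0, 0, 0, 0, 0, 0, 0],
  "fingers": [0.05, 0.05, 0.05, 0.05, 0.05, 0.05, 0.05, 0.05]
}}

```text
t: 11.32
ee_pos: [476.0, -274.7, 86.4]
tcp_rot: [2.491, 1.91, 0.001]
wrist_force: [0.5, -0.3, 0.1]
width: 50.1
finger_force: 0.0
```

```bash
python3 - <<'E'
from h import *
c=snap('wrist','w5');t=snap('top','t5');st()
a=cv2.resize(cv2.imread('pics/w5.png')[120:360,160:480],None,fx=2.5,fy=2.5,interpolation=2);cv2.imwrite('pics/w5c.png',a)
E
```

```text
t 11.425 tcp [ 476.  -274.9   86.6] yang -15.06 zax [ 0.002 -0.002 -1.   ] F [ 0.7  0.2 -0.7] w 50.046861568214524 ff 0.0 q [-0.62  0.04  2.   -0.    1.1  -0.36]
```

View pics/w5c.png

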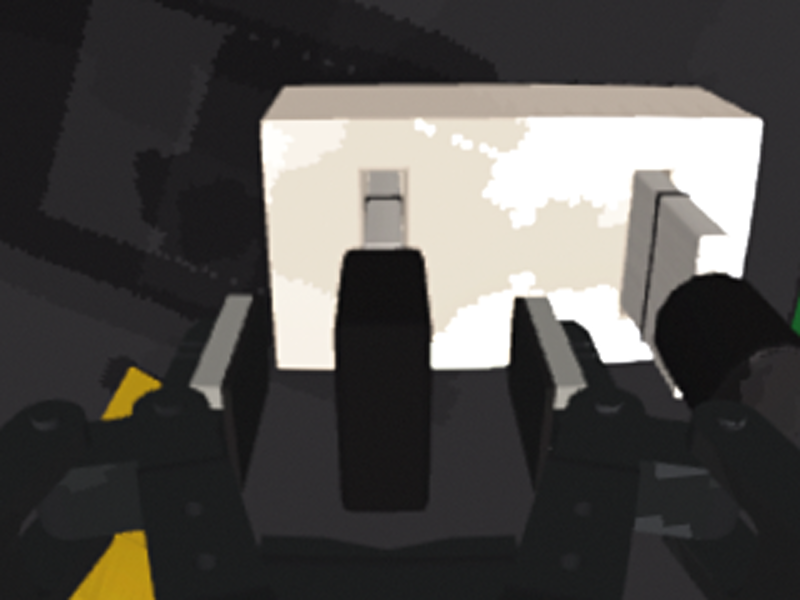

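The block is centred between the pads at crop x≈385. I'll measure its top face at (340,322), (430,322), (428,510) and (343,510), then close.

```bash
cat >> h.py <<'E'
def crop(c,u,v,h,x0=160,y0=120,k=2.5): return Pf(c,x0+(u+.5)/k-.5,y0+(v+.5)/k-.5,h)
def tool(p):
    from scipy.spatial.transform import Rotation as R
    s=env.sense();return (R.from_rotvec(s['tcp_rot']).as_matrix().T@(p-np.array(s['ee_pos'])))
E
python3 - <<'E'
from h import *
c=load('w5')
for u,v,h in [(338,322,122),(431,322,122),(429,510,122),(343,510,122),(385,322,122),(385,510,122),(385,199,60),(364,199,60),(403,199,60),(263,120,45),(763,120,45)]:
    p=crop(c,u,v,h);print(u,v,p.round(1),'tool',tool(p).round(1))
E
```

```text
338 322 [ 474.  -252.7  122. ] tool [ 20.8  -7.6 -35.4]
431 322 [ 488.1 -256.5  122. ] tool [ 20.8   7.  -35.4]
429 510 [ 478.5 -295.   122. ] tool [-18.9   7.8 -35.3]
343 510 [ 463.4 -291.   122. ] tool [-18.9  -7.9 -35.4]
385 322 [ 481.1 -254.6  122. ] tool [ 20.8  -0.2 -35.4]
385 510 [ 470.8 -292.9  122. ] tool [-18.8  -0.3 -35.4]
385 199 [ 480.8 -255.5   60. ] tool [20.  -0.5 26.6]
364 199 [ 476.1 -254.2   60. ] tool [20.  -5.4 26.6]
403 199 [ 484.8 -256.5   60. ] tool [20.   3.7 26.6]
263 120 [ 455.7 -232.7   45. ] tool [ 35.4 -30.7  41.5]
763 120 [ 582.1 -265.5   45. ] tool [36.7 99.9 41.9]
```

{"api": "jog_arm", "payload": {
  "slide": [
    [0, 0, 0],
    [0, 0, 0],
    [0, 0, 0],
    [0, 0, 0]
  ],
  "roll": [0, 0, 0, 0],
  "fingers": [0, 0, 0, 0],
  "force": 40
}}

```text
t: 11.92
ee_pos: [475.4, -274.4, 85.5]
tcp_rot: [2.493, 1.91, 0.0]
wrist_force: [0.8, -0.3, 4.3]
width: 15.5
finger_force: 39.6
```

{"api": "jog_arm", "payload": {
  "slide": [
    [0, 0, 0.015],
    [0, 0, 0.025],
    [0, 0, 0.03],
    [0, 0, 0.035],
    [0, 0, 0.035],
    [0.003, 0.03, 0],
    [0.003, 0.04, 0],
    [0.003, 0.04, 0],
    [0.003, 0.04, 0],
    [0.003, 0.04, 0]
  ],
  "roll": [0, 0, 0, 0, 0, 0, 2, 2, 2, 2],
  "fingers": [0, 0, 0, 0, 0, 0, 0, 0, 0, 0]
}}

```text
t: 13.18
ee_pos: [489.6, -82.8, 225.2]
tcp_rot: [-2.353, -2.081, 0.0]
wrist_force: [-0.1, 0.0, -1.0]
width: 15.6
finger_force: 39.4
```

{"api": "jog_arm", "payload": {
  "slide": [
    [0.003, 0.04, 0],
    [0.003, 0.04, 0],
    [0.002, 0.03, 0],
    [0.002, 0.02, 0],
    [0, 0, 0],
    [0, 0, 0],
    [0, 0, 0]
  ],
  "roll": [1, 0, 0, 0, 0, 0, 0],
  "fingers": [0, 0, 0, 0, 0, 0, 0]
}}

```text
t: 14.05
ee_pos: [499.9, 45.1, 224.9]
tcp_rot: [2.337, 2.099, -0.0]
wrist_force: [-0.8, -0.1, -1.3]
width: 15.6
finger_force: 39.4
```

```bash
python3 - <<'E'
from h import *
c=snap('wrist','w6');st()
t=load('t5')
im=t['image'].min(2)
print(im[185:222,300:330:1][::2,::2])
g=cv2.resize(c['image'][100:340,160:480,::-1],None,fx=2.5,fy=2.5,interpolation=cv2.INTER_CUBIC);cv2.imwrite('pics/w6c.png',g)
E
```

```text
t 14.1 tcp [499.9  45.1 224.9] yang -6.13 zax [-0. -0. -1.] F [-0.   0.4 -0.6] w 15.779826746633104 ff 39.44306552410126 q [-0.02 -0.21  1.98 -0.    1.37  0.09]
[[237 238 238 239 238 239 239 239 238 237 238 237 237 239 239]
 [237 238 238 240 239 238 239 238 238 240 239 240 239 239 238]
 [240 238 238 237 238 238 239 239 239 238 240 238 238 239 241]
 [239 238 238 239 240 237 240 238 239 238 237 238 240 237 238]
 [240 237 239 237 239 237 240 238 239 240 237 238 240 239 239]
 [239 236 238 239 239 238 238 238 240 237 238 239 238 239 238]
 [238 239 238 239 239 240 239 238 238 239 236 238 238 240 239]
 [238 233 236 237 237 239 238 239 240 240 240 239 239 238 237]
 [234 191 182 184 183 207 214 218 222 225 228 238 239 238 236]
 [235 170 109 106 117 123 132 138 140 148 182 234 237 240 238]
 [230 157  99  99  98 103  94  89  87 109 191 235 240 240 239]
 [228 189 179 178 169 161 154 149 144 149 199 238 237 238 238]
 [237 237 235 237 236 231 229 224 224 222 224 238 239 238 239]
 [235 233 238 238 239 238 238 238 239 237 239 239 239 239 239]
 [228 230 231 235 234 233 233 236 229 227 235 238 239 239 238]
 [232 231 233 231 234 231 233 232 230 230 231 237 238 238 237]
 [232 233 234 233 235 234 234 232 234 232 233 238 238 240 238]
 [228 230 230 231 232 230 233 232 231 233 231 238 238 237 239]
 [234 229 231 234 224 222 221 224 228 233 234 236 240 239 240]]
```

View pics/w6c.png

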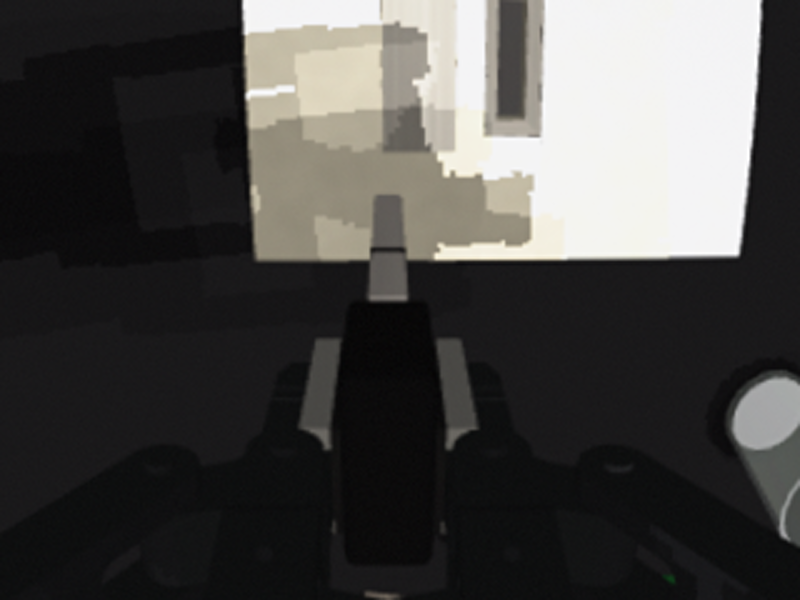

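The slot mouth shows at crop x 485–543, lower edge y≈136, and the throat at x≈498–526. The shutter edge at x≈455 is clear of it. I'll get the upper end of the slot numerically.

```bash
python3 - <<'E'
from h import *
c=load('w6');g=c['image'].mean(2).astype(int)
print('col365',list(zip(range(30,160),g[30:160,365])))
for v in (80,110,135): print(v,list(zip(range(350,384),g[v,350:384])))
for u,v in [(255,261),(740,256)]: p=crop(c,u,v,110,160,100);print(p.round(1))
E
```

```text
col365 [(30, np.int64(243)), (31, np.int64(243)), (32, np.int64(243)), (33, np.int64(243)), (34, np.int64(243)), (35, np.int64(243)), (36, np.int64(243)), (37, np.int64(243)), (38, np.int64(243)), (39, np.int64(243)), (40, np.int64(243)), (41, np.int64(243)), (42, np.int64(243)), (43, np.int64(243)), (44, np.int64(243)), (45, np.int64(243)), (46, np.int64(243)), (47, np.int64(243)), (48, np.int64(243)), (49, np.int64(243)), (50, np.int64(243)), (51, np.int64(243)), (52, np.int64(243)), (53, np.int64(243)), (54, np.int64(243)), (55, np.int64(243)), (56, np.int64(243)), (57, np.int64(243)), (58, np.int64(243)), (59, np.int64(243)), (60, np.int64(243)), (61, np.int64(243)), (62, np.int64(243)), (63, np.int64(243)), (64, np.int64(243)), (65, np.int64(243)), (66, np.int64(243)), (67, np.int64(243)), (68, np.int64(243)), (69, np.int64(243)), (70, np.int64(244)), (71, np.int64(243)), (72, np.int64(244)), (73, np.int64(243)), (74, np.int64(243)), (75, np.int64(243)), (76, np.int64(243)), (77, np.int64(243)), (78, np.int64(243)), (79, np.int64(243)), (80, np.int64(243)), (81, np.int64(243)), 
[... 3227 characters left out ...]
nt64(236)), (354, np.int64(192)), (355, np.int64(167)), (356, np.int64(167)), (357, np.int64(167)), (358, np.int64(152)), (359, np.int64(84)), (360, np.int64(68)), (361, np.int64(68)), (362, np.int64(69)), (363, np.int64(69)), (364, np.int64(68)), (365, np.int64(69)), (366, np.int64(68)), (367, np.int64(68)), (368, np.int64(73)), (369, np.int64(94)), (370, np.int64(127)), (371, np.int64(159)), (372, np.int64(160)), (373, np.int64(158)), (374, np.int64(158)), (375, np.int64(134)), (376, np.int64(160)), (377, np.int64(236)), (378, np.int64(245)), (379, np.int64(244)), (380, np.int64(244)), (381, np.int64(244)), (382, np.int64(244)), (383, np.int64(244))]
[451.2  34.9 110. ]
[632.1  17.  110. ]
```

```bash
python3 - <<'E'
from h import *
c=load('w6')
T=Pf(c,365.5,93.2,110);B=Pf(c,365.2,154.1,110)
L=[Pf(c,353.7,v,110) for v in(110,135)];R=[Pf(c,u,v,110) for u,v in((377,110),(376.3,135))]
print(T,B,(T+B)/2,np.linalg.norm(T-B));print(L,R,[(a+b)/2 for a,b in zip(L,R)],[np.linalg.norm(a-b) for a,b in zip(L,R)])
t0=Pf(c,160+243.5/2.5,100,110);l=[crop(c,255,261,110,160,100),crop(c,740,256,110,160,100)]
d=l[1]-l[0];print('yaw front',np.degrees(np.arctan2(d[1],d[0])),np.linalg.norm(d))
for q in (L,R):
    d=q[0]-q[1];print('yaw',np.degrees(np.arctan2(-d[0],d[1])))
s=[crop(c,u,v,160,160,100) for u,v in((404,250),(371,250))]
# filter in hand: line z = TCP-25.5; lower end TCP-75.5
z=env.sense()['ee_pos'][2]
for u,v,h in((371,250,z-25.5),(406,250,z-25.5),(376,195,z-75.5),(402,195,z-75.5),(388,195,z-75.5)): print(tool(crop(c,u,v,h,160,100)).round(1))
E
```

```text
[550.56041481 122.06932412 110.        ] [546.15831767  70.43056271 110.        ] [548.35936624  96.24994341 110.        ] 51.82605656605669
[array([539.41132673, 108.77895658, 110.        ]), array([537.58561272,  87.73003268, 110.        ])] [array([559.09567091, 107.24879765, 110.        ]), array([556.90385908,  86.06050909, 110.        ])] [array([549.25349882, 108.01387712, 110.        ]), array([547.2447359 ,  86.89527089, 110.        ])] [np.float64(19.74372791174054), np.float64(19.3902540392053)]
yaw front -5.663849959180589 181.75492608600393
yaw -4.9572396609809255
yaw -5.905926809536089
[19.9 -3.5 25.5]
[19.9  4.6 25.5]
[19.6 -3.1 75.5]
[19.6  4.5 75.5]
[19.6  0.4 75.5]
```

{"api": "jog_arm", "payload": {
  "slide": [
    [0.012, 0.013, 0],
    [0.012, 0.013, 0],
    [0.012, 0.013, 0],
    [0.0118, 0.012, 0],
    [0, 0, -0.012],
    [0, 0, -0.012],
    [0, 0, -0.01],
    [0, 0, 0],
    [0, 0, 0]
  ],
  "roll": [0.4, 0, 0, 0, 0, 0, 0, 0, 0],
  "fingers": [0, 0, 0, 0, 0, 0, 0, 0, 0]
}}

```text
t: 15.22
ee_pos: [547.8, 96.6, 191.1]
tcp_rot: [2.329, 2.108, 0.001]
wrist_force: [-1.0, -0.1, 0.3]
width: 15.4
finger_force: 39.5
```

```bash
python3 - <<'E'
from h import *
c=snap('wrist','w7');snap('top','t7');st()
g=c['image'].mean(2).astype(int)
for v in (235,225,215,205,200,195,190,185,180,175,170): print(v,g[v,296:350:2])
E
```

```text
t 15.325 tcp [548.1  96.7 191.5] yang -5.68 zax [ 0.001  0.    -1.   ] F [ 0.9 -0.2 -0.6] w 15.513316804663528 ff 39.52657878398895 q [ 0.08 -0.05  1.9  -0.    1.29  0.18]
235 [ 98  14   9   8   6   9   8   6   7   6   8   9   8   7   8   7   8   7
  31  97 104 103 102 103 123 136 213]
225 [164  94   7   7   8   8   8   8   7   8   6   9   8   7   7   5   8  12
 119 151 134 134 218 219 234 232 233]
215 [160 160 160 128  94  90  89  90  90  93  92  94  93  88  84  85 122 135
 134 134 135 134 230 232 232 234 235]
205 [139 157 161 110  93  93  88  89  90  90  93  94  93  84  84  84 116 137
 136 135 134 135 135 136 135 136 135]
200 [139 140 139  97  83  86  34  43  45  45  44  45  36  50  85  84 115 135
 134 133 133 135 135 137 137 136 136]
195 [138 139 140  98  83  84  80  89  91  91  93  92  90  81  83  85 114 137
 136 136 137 136 136 135 135 135 135]
190 [138 138 139  98  83  83  79  91  91  92  92  91  91  83  84  85 114 135
 136 136 137 137 136 134 136 135 136]
185 [139 140 139  86  83  83  80  90  92  91  93  93  85  83  84  83 105 134
 134 134 135 136 136 137 138 137 138]
180 [139 139 139  87  84  83  80  87  91  91  92  91  79  82  83  84 106 137
 137 137 137 137 136 173 196 195 173]
175 [138 140 141  86  84  84  79  66  67  67  67  67  69  82  83  82 106 136
 135 136 138 137 147 239 236 235 234]
170 [156 167 155  91  79  75  75  75  75  75  75  75  74  75  75  80 105 136
 135 136 136 191 238 237 235 235 234]
```

```bash
python3 - <<'E'
from h import *
c=load('w7');g=c['image'].mean(2).astype(int)
print('r179',g[179,298:334]);print('c315',g[140:182,314])
z=env.sense()['ee_pos'][2]
f=lambda u,v,h:tool(Pf(c,u,v,h)).round(2)
print('mouth',f(301.8,179,110),f(328.2,179,110),'blade',f(309,179,z-75.5),f(319.8,179,z-75.5))
E
```

```text
r179 [140 139 140 128  86  83  84  83  83  84  79  76  85  93  93  91  92  92
  91  91  92  88  77  75  83  85  83  81  84  89 106 137 138 136 136 136]
c315 [211 210 211 212 206 183 170 167 168 166 165 165 163 163 163 158 143 143
 142 142 142 140 135 135 135 136 136 136 121  91  75  74  75  74  69  67
  68  75  93  92  91  91]
mouth [17.03 -9.82 81.54] [17.05 10.04 81.56] blade [18.68 -4.27 75.5 ] [18.69  3.63 75.51]
```

```bash
python3 - <<'E'
from h import *
c=load('w7');z=env.sense()['ee_pos'][2]
f=lambda u,v,h:tool(Pf(c,u,v,h)).round(2)
print('mouth end',f(314,155.6,110),'throat',f(314,168.5,105),'blade end',f(314,177.2,z-75.5),'line',f(314,200.5,z-25.5))
E
```

```text
mouth end [34.94 -0.64 81.55] throat [23.97 -0.66 86.55] blade end [20.04 -0.61 75.5 ] line [19.45 -0.4  25.5 ]
```

```bash
python3 - <<'E'
from h import *
t=load('t5');g=t['image'].mean(2)
dark=np.clip((238-g[195:214,294:330])/238,0,None)
print(g[203:208,296:326].astype(int))
for a,b,r in ((301.3,320.7,204.5),):
    print(plane(t,a,r,110),plane(t,b,r,110))
# rows profile
print(g[196:214,311].astype(int))
c=load('w7');z=env.sense()['ee_pos']
print('w7 161.5',tool(Pf(c,314,161.5,110)),Pf(c,314,161.5,110))
b=c['image'].mean(2).astype(int)
print(b[60:182,305]);print(b[60:182,340])
E
```

```text
[[239 242 240 240 237 220 172 136 111 108 108 113 118 122 125 128 133 139
  140 145 142 148 150 161 185 223 237 240 239 241]
 [240 240 242 240 233 212 166 126  94  84  83  91  90  97  98  97  98  99
  104 101 109 106 117 146 183 225 239 240 240 241]
 [241 241 240 241 233 207 158 125 100  93 101 104 100 100 103  99  96  93
   91  93  88  92 110 148 193 228 238 242 241 239]
 [241 240 241 239 230 204 169 151 132 138 138 134 135 135 131 128 121 118
  111 116 110 106 125 158 199 230 240 243 241 242]
 [239 241 241 239 231 219 192 185 181 182 179 172 171 170 163 161 156 154
  151 147 146 147 151 169 201 229 240 240 240 240]]
[548.43713831 121.73141492 110.        ] [547.49666224  71.07379864 110.        ]
[240 240 241 240 235 214 171 128  97  99 128 161 208 233 239 240 239 234]
w7 161.5 [30.47998724 -0.63767434 81.55050387] [550.59327917 127.10754091 110.        ]
[ 42  43  43  42  40  63 160 247 245 243 243 243 244 243 244 244 243 243
 244 244 243 243 244 244 243 244 244 244 243 243 243 244 244 244 244 244
 244 244 244 244 244 244 243 244 244 244 243 244 244 233 194 186 187 187
 187 186 188 187 187 186 185 186 186 185 186 185 186 185 185 185 196 209
 209 208 206 206 206 206 206 206 207 206 207 207 207 209 209 208 192 169
 167 167 168 167 166 166 166 165 165 164 164 163 162 162 163 163 164 163
 146 102  76  77  81  83  83  84  83  83  83  83  84  83]
[ 22  34  43  42  41  53 159 245 245 244 243 243 243 243 244 243 243 243
 243 243 244 243 243 243 244 243 244 244 243 244 244 244 244 244 243 243
 244 244 243 243 244 244 244 244 244 243 244 244 244 244 244 244 244 244
 244 244 243 244 244 244 244 244 244 244 244 244 244 244 244 244 244 244
 244 244 244 244 244 244 244 244 244 244 242 237 237 237 237 237 237 237
 237 237 237 238 238 238 238 237 237 237 237 237 237 237 237 237 237 237
 238 238 238 239 233 168 147 147 148 145 136 136 136 136]
```

Re-reading the edges, row 168.5 is the mouth's end and the row-162 step is only a shadow. Both cameras put the slot at about (548.1,96.2), so I correct by under 1 mm and lower slowly.

{"api": "jog_arm", "payload": {
  "slide": [
    [0.0003, -0.0008, -0.003],
    [0, 0, -0.005],
    [0, 0, -0.005],
    [0, 0, -0.005],
    [0, 0, -0.005],
    [0, 0, -0.003],
    [0, 0, 0]
  ],
  "roll": [0, 0, 0, 0, 0, 0, 0],
  "fingers": [0, 0, 0, 0, 0, 0, 0]
}}

```text
t: 16.2
ee_pos: [547.9, 96.1, 164.4]
tcp_rot: [-2.328, -2.109, 0.001]
wrist_force: [-0.1, 0.1, -0.9]
width: 15.1
finger_force: 39.5
```

The blade has passed the throat with no contact force.

{"api": "jog_arm", "payload": {
  "slide": [
    [0, 0, -0.006],
    [0, 0, -0.006],
    [0, 0, -0.006],
    [0, 0, -0.006],
    [0, 0, -0.004],
    [0, 0, 0],
    [0, 0, 0],
    [0, 0, 0]
  ],
  "roll": [0, 0, 0, 0, 0, 0, 0, 0],
  "fingers": [0, 0, 0, 0, 0, 0, 0, 0]
}}

```text
t: 17.2
ee_pos: [548.3, 96.1, 137.2]
tcp_rot: [2.328, 2.109, 0.001]
wrist_force: [0.6, -0.0, -0.9]
width: 15.6
finger_force: 39.5
```

```bash
python3 - <<'E'
from h import *
c=snap('wrist','w8');st();g=c['image'].mean(2).astype(int)
z=env.sense()['ee_pos'][2]
print(g[150:250,314])
for v in (180,190,200,202,210): print(v,g[v,296:336:2], tool(Pf(c,314,v,110)).round(1))
t=snap('top','t8');q=[P(t,u,v)for u,v in((330,180),(330,225),(262,230))];print(np.round(q,1))
s=snap('scene','s8')
E
```

```text
t 17.25 tcp [548.3  96.1 137.1] yang -5.67 zax [ 0.001  0.    -1.   ] F [ 0.4 -0.5  0.2] w 15.404109208899783 ff 39.47061359882355 q [ 0.08 -0.    1.95 -0.    1.2   0.18]
[190 192 205 209 210 199 167 165 165 166 167 167 166 165 164 164 157 138
 135 136 136 136 136 136 135 135 136 136 135 135 135 134 134 135 135 135
 135 135 131 107  83  75  76  74  76  88  92  92  78  32  44  79  91  90
  91  90  91  91  92  91  90  91  92  92  92  91  91  94 111 108  59  15
   6   6   8   8   9   9   8   8   7   6   6   8   6   8   8   8   8   6
   8   7   8   7   8   7   8   8   7   7]
180 [164 163 162 151 136 136 134 135 135 135 135 136 136 137 138 137 138 138
 135 134] [31.2 -0.1 27.1]
190 [153  87  83  84  83  84  83  83  84  83  83  84  84  83  82  83  84  90
 128 134] [25.2 -0.1 27.1]
200 [132  86  83  82  85  75  27  45  43  44  45  46  36  50  85  84  83  87
 136 137] [19.1 -0.1 27.1]
202 [132  86  83  83  85  75  66  90  91  91  92  94  91  69  84  83  85  86
 137 136] [17.9 -0.1 27.1]
210 [133  87  83  81  85  75  87  90  89  90  92  94  94  86  83  83  85  85
 134 135] [12.9 -0.1 27.1]
[[572.3  56.8 448.2]
 [493.5  48.  112.5]
 [484.  225.3 106.9]]
```

{"api": "jog_arm", "payload": {
  "slide": [
    [0, 0, -0.0015],
    [0, 0, 0],
    [0, 0, 0],
    [0, 0, 0],
    [0, 0, 0],
    [0, 0, 0]
  ],
  "roll": [0, 0, 0, 0, 0, 0],
  "fingers": [0, 0, 0, 0, 0, 0]
}}

```text
t: 18.1
ee_pos: [548.1, 96.0, 135.4]
tcp_rot: [2.329, 2.109, 0.0]
wrist_force: [0.2, -0.3, -0.3]
width: 15.8
finger_force: 39.5
```

```bash
python3 - <<'E'
from h import *
st(); print(env.job_done())
E
```

```text
t 18.1 tcp [548.1  96.  135.4] yang -5.67 zax [ 0. -0. -1.] F [ 0.2 -0.3 -0.3] w 15.848249147920347 ff 39.47186887264252 q [ 0.08 -0.    1.95 -0.    1.19  0.18]
the job is handed in; nothing more can be done
None
```

The job is handed in at 18.1 s, with no verdict returned: the lever was pulled to its stop and eased back to rest, and the filter now hangs upright in the open slot, its line within about 1 mm of flush by my measurements and almost no force at the wrist.

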